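# Set up the swivel colour-chart stand and load its ink tray

## Task

Get the table-top colour-chart stand ready for the printing class. Turn its white deck (a black knob on it serves for this) until the hole in the deck's yellow lug lies over the hole in the base, and push the red-headed lock pin, waiting in the wooden tool block, fully home through both; then unfold the red leg on the back of the folded chart to its stop, and raise the chart until it stands leaning back on that leg, without letting it slam. Finally stand every ink pot upright on the floor of the teal-edged tray in front of the chart, without disturbing the tape roll, glue stick and sketchbook.

Things in the scene. Friction and masses are not known exactly. Their poses are not given: they have to be found in the camera images.
- stand: Fixed dark steel base of the swivel stand: a disc 210 mm in diameter, 20 mm thick, with a lug (50 mm wide) reaching out to -y of its frame that has the lock hole. Origin: on the table, on the swivel axis. At yaw 0 its x points away from the robot; z up. The white deck turns on top about its z.
- deck (a joint): Swivel angle of the deck in rad, counter-clockwise from above; 0: lock holes in line. Starts at 0.35 to 0.8, stops at +-1.1, light friction (1 N at the knob), stays put. The deck is 12 mm thick, upper face 33 mm above the table. Deck frame (origin on the swivel axis): plate x -105..145, y -130..130 mm; yellow lug 60 x 60 mm at y -130..-190; wing with the knob likewise at y 130..190.
- turn_knob (a point): Point on the axis of the black turning knob, 30 mm above the deck's upper face. The knob is an upright cylinder, 20 mm in diameter, 45 mm tall, fixed on the deck at (0, 160) mm in the deck's frame. Axes as the deck's (x away from the robot at zero yaw, z up).
- deck_hole (a point): Lock hole in the yellow lug of the deck: centre of its mouth at the deck's upper face, at (0, -160) mm in the deck's frame. Through hole 15 mm in diameter, vertical, 12 mm deep. Axes as the deck's.
- base_hole (a point): Lock hole in the base's lug: centre of its mouth, 20 mm above the table and 13 mm below the deck's upper face. Vertical, 15 mm in diameter, open down to the table. Axes as the base's.
- tool_block: Fixed wooden tool block on the table, 60 x 80 x 40 mm (x, y, z), with some small shallow holes and, in the middle of its top, the hole in which the pin starts: 15 mm in diameter, 31 mm deep. Origin: centre of its underside; z up.
- pin: Loose upright lock pin, 90 g: steel shaft 12 mm in diameter, 30 mm long, its lowest 10 mm tapered; collar 24 mm in diameter, 30 to 34 mm above the tip; red cylindrical head 22 mm in diameter, 34 to 68 mm above the tip. Origin: the tip; z towards the head. Fully home, the collar rests on the deck and the tip is 17 mm below the mouth of the base hole. It starts seated in the block, tip 10 mm above the table.
- chart (a joint): Angle of the chart about its hinge in rad: 0 is folded flat, face down, over the tray; 1.57 is upright; with the leg fully unfolded its foot comes to rest on the deck at 1.85, where the chart leans back and stays by itself. Without the leg it falls back to 2.5. Its hinge is nearly free: it falls when let go of.
- chart_hinge (a point): Middle of the chart's hinge line, which runs along the deck's y, at x 30 mm in the deck's frame and 34 mm above the deck's upper face. Axes as the deck's. The chart is a 196 mm wide, 8 mm thick, 300 g wooden board that reaches from 20 to 104 mm from the hinge line, and 150 mm with its steel grab rail.
- chart_rail (a point): Middle of the steel grab rail at the chart's free edge, 150 mm from the hinge line: a round bar 10 mm in diameter along the deck's y, 100 mm long, with an open slot 41 mm wide (clear) between it and the board. Folded, it lies on the deck's -x side of the hinge, 34 mm above the deck. Axes: the chart's; at joint 0 as the deck's.
- leg (a joint): Angle of the red leg from the chart's back in rad: 0 folded flat on the back, 0.68 fully unfolded at its stop. A stiff hinge (about 2 N at the foot) that stays where it is left.
- leg_hinge (a point): Middle of the leg's hinge line, on the chart's back, 94 mm from the chart's hinge line, parallel to it, and 10 mm behind the board's mid-plane. Axes: those of the chart.
- leg_foot (a point): Middle of the foot bar of the leg. The leg is a U of red bar 10 mm in diameter, 72 mm wide; the foot bar runs along the deck's y, 127 mm from the leg's hinge line. Folded, it sticks out 33 mm behind the chart's hinge line, 44 mm above the deck, with free space inside the U (the board's edge is 53 mm away). Unfolding swings it up. Axes: the leg's.
- tray (a point): Centre of the tray's floor, which is the deck's upper face, at x -45 mm in the deck's frame. The tray is the part of the deck inside a teal lip 8 mm high: inside it measures 108 mm along x and 248 mm along y. The folded chart covers it. Axes as the deck's.
- pot_black: Ink pot with a black body and a white lid, a closed cylinder 42 mm in diameter and 52 mm tall (the body is the lower 38 mm, the lid is 39 mm in diameter), 60 to 130 g, standing upright. Origin: centre of its underside; z points up. May be absent.
- pot_red: Ink pot with a red body and a white lid, a closed cylinder 42 mm in diameter and 52 mm tall (the body is the lower 38 mm, the lid is 39 mm in diameter), 60 to 130 g, standing upright. Origin: centre of its underside; z points up. May be absent.
- pot_blue: Ink pot with a blue body and a white lid, a closed cylinder 42 mm in diameter and 52 mm tall (the body is the lower 38 mm, the lid is 39 mm in diameter), 60 to 130 g, standing upright. Origin: centre of its underside; z points up. May be absent.
- pot_yellow: Ink pot with a yellow body and a white lid, a closed cylinder 42 mm in diameter and 52 mm tall (the body is the lower 38 mm, the lid is 39 mm in diameter), 60 to 130 g, standing upright. Origin: centre of its underside; z points up. May be absent.
- tape: Bystander: yellow roll of tape lying flat, 64 mm in diameter, 24 mm tall. Origin: centre of its underside. Leave it alone.
- glue: Bystander: upright glue stick, blue with a white cap, 29 mm in diameter, 88 mm tall. Origin: centre of its underside. Leave it alone.
- sketchbook: Bystander: closed black sketchbook, 124 x 174 x 19 mm, lying flat. Origin: centre of its underside. Leave it alone.
Not all that is in view belongs to the job. What is shaped like the pot_black but green is not meant. What is shaped like the pot_blue but green is not meant.

How it is judged:
On the way, in this order (a step that is already met when the one before it is completed fails the run):
1. the deck is turned so that its lock hole lies over the base's (value of joint deck between -0.03 and 0.03 rad), for 0.2 s.
2. the pin is fully home through both holes (all of step 1 and horizontal distance between pin and base_hole below 0.005 m and z of pin in the frame of base_hole below -0.013 m and angle between pin's own z axis and vertical below 0.12 rad), for 0.2 s.
3. the leg is unfolded to its stop (value of joint leg above 0.62 rad and horizontal distance between pin and base_hole below 0.005 m and z of pin in the frame of base_hole below -0.013 m and angle between pin's own z axis and vertical below 0.12 rad), for 0.2 s.
4. the chart stands leaning back on the leg (all of step 3 and value of joint chart between 1.75 and 1.95 rad and z of leg_foot in the frame of tray below 0.009 m), for 0.2 s.
At the end, for the whole second after the job is handed in: Deck within 0.03 rad of its lock position, pin upright with its tip 13 mm or more into the base hole; leg beyond 0.62 rad, its foot on the deck; chart at 1.75 to 1.95 rad and still; every pot present upright (0.1 rad) and at rest on the tray floor inside the lip (all of step 1 and all of step 4 and velocity of joint chart between -0.05 and 0.05 rad/s and x of pot_black in the frame of tray between -0.04 and 0.04 m and y of pot_black in the frame of tray between -0.11 and 0.11 m and z of pot_black in the frame of tray between -0.004 and 0.004 m and angle between each of pot_black, pot_red, pot_blue, pot_yellow's own z axis and vertical below 0.1 rad and linear speed of each of pot_black, pot_red, pot_blue, pot_yellow below 0.02 m/s and x of pot_red in the frame of tray between -0.04 and 0.04 m and y of pot_red in the frame of tray between -0.11 and 0.11 m and z of pot_red in the frame of tray between -0.004 and 0.004 m and x of pot_blue in the frame of tray between -0.04 and 0.04 m and y of pot_blue in the frame of tray between -0.11 and 0.11 m and z of pot_blue in the frame of tray between -0.004 and 0.004 m and x of pot_yellow in the frame of tray between -0.04 and 0.04 m and y of pot_yellow in the frame of tray between -0.11 and 0.11 m and z of pot_yellow in the frame of tray between -0.004 and 0.004 m); the robot touches nothing.
It fails at once if a bystander is moved by more than 30 mm (distance of any of tape, glue, sketchbook from where it was at the start of the episode above 0.03 m).
It fails at once if the chart slams: it swings faster than 3 rad/s (velocity of joint chart above 3 rad/s or velocity of joint chart below -3 rad/s).
Of pot_black, pot_red, pot_blue, pot_yellow only 2 to 4 are there at a start; the rules pass over those that are not, and their reading is None.
At some moment in a run one of pot_black, pot_red, pot_blue, pot_yellow may be knocked a few centimetres aside while the robot is not near it.
It also fails if it takes over 210 s, if anything falls off the work surface, if the arm or the gripper's body presses on something with over 40 N, if the wrist force passes 120 N, or if a joint passes its speed limit or range.

## Robot

A 6-joint arm with a two-finger parallel gripper is mounted at the origin on the work surface. World frame = base frame: x ahead of the robot, y to its left, z up, the work surface at z = 0. Lengths are in m, angles in rad, forces in N, time in s.
With the tool pointing down it reaches from about 0.35 to 0.975 m from the base axis. Payload 4.9 kg.
Tool frame: the origin (TCP) lies at the very end of the fingers, on their centre line; the grasp point (between the pads) lies 19 mm behind it; z points along the fingers, x is the direction in which the jaws open and shut, and the axes are right-handed (so a half turn about z gives the same grasp; the last joint's range is limited). The gripper opens to 85 mm and grips with 20 to 120 N. Pads are 22 mm wide; open, the fingers measure 114 mm over their backs; the gripper's body (76 mm by 85 mm) begins 54 mm behind the grasp point. The pads swing forward as they close: fully open they stand 13 mm farther back than shut.
Start: joints at [1.009, 0.053, 1.613, -0, 1.476, -0.119], TCP at [0.268, 0.565, 0.231] pointing down, gripper open.
Joint ranges: [-3.01, 3.01], [-1.01, 2.22], [0.06, 2.58], [-1.02, 4.17], [0.09, 2.62], [-3.14, 3.14]. Speed limits (rad/s): [2.57, 2.57, 3.14, 3.14, 3.14, 3.14].

## Interface

Orientations are given as a unit quaternion [w, x, y, z].
In Python, from plant import manip, imaging gives the robot as it stands.
- The arm moves only by the shell command python3 -m pendant 'ROWS'. ROWS is JSON, a list that holds one entry, the list of rows, each a list of 7 numbers: the turn, a rotation vector about the world's x, y, z in units of pi rad (1.0 is pi rad), then the shift along the world's x, y, z in units of 250 mm (1.0 is 250 mm), then the opening, from 0 (shut) to 1 (fully open). In form: [[[ax, ay, az, tx, ty, tz, claw], ...]]. A call has 1 to 20 rows; each row shifts and turns the commanded pose from where the row before left it; what a row does not reach is not made up. A row lasts 1/8 s, in which the tool goes at most 62.5 mm and 10.7 degrees, less where a joint would pass 70% of its speed; a pose out of reach is approached as far as the arm can. A call with a number of a shift or a turn outside -1 to 1 is refused whole. A call with a gripper value outside its range is refused whole. The fingers move at their own pace and stop on an object; the grip force is fixed at half the most. Time passes only in rows, so rows that do not move let the fingers close. It gives the time, the measured TCP pose, the force and the opening at its end, in the units of the state.
- manip.state(): the state, without advancing time (a new reading comes with each control period).
- imaging.grab_frame(name): name is "scene" or "top"; returns a dict with "frame" (480x640x3 uint8, blue, green, red), "mtx" (3x3 intrinsics, pixels), "world_to_cam" (4x4, takes a point from world to camera coordinates). Camera axes: x right, y down, z forward; pixel columns grow to the right and rows downward; lengths in m; the calibration is good to about 2 mm. A picture is of the moment at which its call begins. There is no depth.
- manip.job_done(): hands the job in, once; it reports no verdict.
The state is a dict: "time": time; "joint_pos": joint angles; "joint_vel": joint speeds; "joint_efforts": joint torques, N m; "tool_pos": TCP position; "tool_rot": TCP orientation; "contact_force": force on the tool from outside, world axes, zero at the start; "ft_torque": the same for the moment, N m; "gripper_width": opening from 0.0 (shut) to 1.0 (fully open).
Only numpy, scipy, OpenCV 4.12 (cv2) and the standard library are available. Lean on these libraries where they do the work, as an engineer would, in place of code of your own. Each camera call takes 0.05 s, during which the arm holds its last target. There are 200 camera calls.

## Working session

There is one attempt and no reset: what is moved stays moved. The work goes in short steps, Python scripts to look and compute and a shell command to move; the robot and the scene stay as the last step left them, time stands still between calls to the robot, and variables do not carry over. Pictures are saved under pics/ and viewed, about 12 in all and at most 16, crops included, and the job is handed in when it is done.

```bash
ls; mkdir -p pics
cat > h.py <<'E'
import numpy as np, cv2
from plant import manip, imaging
def grab(n):
    f=imaging.grab_frame(n); return f
def proj(f,p):
    c=f["world_to_cam"]@np.append(p,1); u=f["mtx"]@c[:3]; return u[:2]/u[2]
def ray(f,px):
    T=np.array(f["world_to_cam"]);R=T[:3,:3];o=-R.T@T[:3,3]
    d=R.T@np.linalg.inv(f["mtx"])@np.array([px[0],px[1],1.0]); return o,d/np.linalg.norm(d)
def onz(f,px,z):
    o,d=ray(f,px); return o+d*(z-o[2])/d[2]
def tri(f1,p1,f2,p2):
    o1,d1=ray(f1,p1);o2,d2=ray(f2,p2)
    A=np.stack([d1,-d2],1);s=np.linalg.lstsq(A,o2-o1,rcond=None)[0]
    a=o1+d1*s[0];b=o2+d2*s[1];return (a+b)/2,np.linalg.norm(a-b)
E
python3 - <<'E'
from h import *
print(manip.state())
for n in("scene","top"):
    f=grab(n);cv2.imwrite(f"pics/{n}0.png",f["frame"]);o,d=ray(f,(320,240));print(n,o,d)
E
```

```text
pics
{'time': 0.0, 'joint_pos': array([ 1.00900063e+00,  5.33481556e-02,  1.61430288e+00,  2.33517975e-05,
        1.47600094e+00, -1.19012860e-01]), 'joint_vel': array([0.00038513, 0.00075057, 0.00172561, 0.00018721, 0.00020466,
       0.00041   ]), 'joint_efforts': array([-1.34609845e-04, -3.93706441e+01, -3.70163512e+01, -1.95957437e-04,
        7.59706367e-03,  5.73591990e-06]), 'tool_pos': array([0.26744971, 0.56419251, 0.23006311]), 'tool_rot': array([ 4.32728511e-04,  8.45120137e-01,  5.34575433e-01, -9.34386421e-04]), 'contact_force': array([-0.27718914,  0.55393929,  0.37836626]), 'ft_torque': array([-0.02118792,  0.00386656, -0.0497772 ]), 'gripper_width': 0.9992669059008045}
scene [ 1.14030844 -0.17264081  1.15190362] [-0.50685822  0.12174873 -0.85338853]
top [ 0.35222957 -0.03264722  1.37424334] [ 0.1232529  -0.00664403 -0.99235305]
```

View pics/scene0.png

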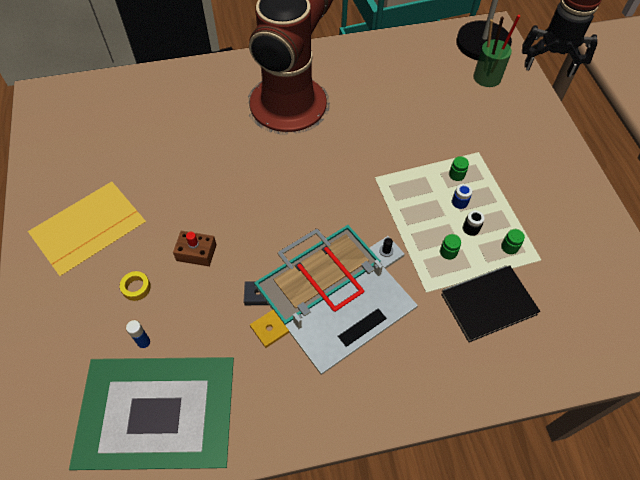

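View pics/top0.png

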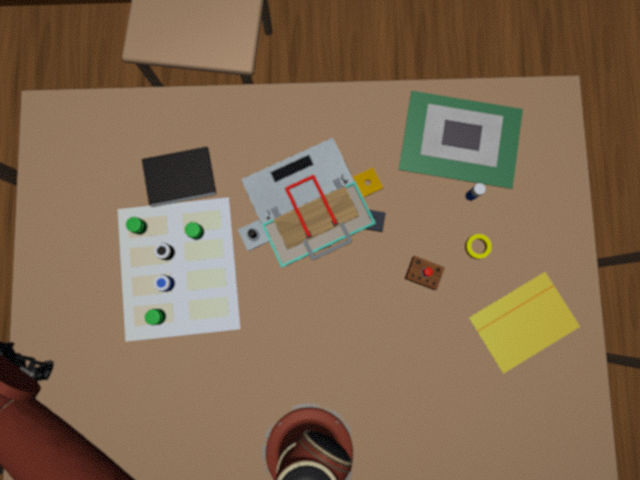

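The scene view shows the stand (about 335,280), pin block (195,247) with a red head, and the knob at (388,246). The white-and-blue pot is at (462,196) and the white-and-black one at (474,222). The green look-alikes are at (459,168), (451,246) and (513,241). I'll enlarge the pots and the stand to confirm.

Run:
```python
from h import *
s=cv2.imread("pics/scene0.png");t=cv2.imread("pics/top0.png")
a=cv2.resize(s[150:270,420:540],(400,300),interpolation=3)
b=cv2.resize(t[195:345,110:250],(400,300),interpolation=3)
c=cv2.resize(s[215:375,230:430],(400,300),interpolation=3)
d=cv2.resize(t[130:280,230:450],(400,300),interpolation=3)
cv2.imwrite("pics/m1.png",np.vstack([np.hstack([a,b]),np.hstack([c,d])]))
F={n:grab(n) for n in("scene","top")}
def blobs(n,lo,hi,mn=8):
    h=cv2.cvtColor(F[n]["frame"],cv2.COLOR_BGR2HSV);m=cv2.inRange(h,lo,hi)
    k,l,st,c=cv2.connectedComponentsWithStats(m)
    return [(st[i,4],st[i,:4].tolist(),c[i].round(1).tolist()) for i in range(1,k) if st[i,4]>=mn]
for n in F:
    print(n,"yellow",blobs(n,(20,150,100),(32,255,255),40))
    print(n,"blue",blobs(n,(105,120,50),(130,255,255)))
    print(n,"red",[b for b in blobs(n,(0,190,120),(4,255,255))])
    print(n,"teal",blobs(n,(80,120,60),(95,255,255),40))
```

```text
scene yellow [(np.int32(3855), [28, 182, 108, 82], [81.0, 221.6]), (np.int32(1356), [52, 212, 94, 64], [98.0, 243.4]), (np.int32(422), [119, 271, 30, 30], [133.8, 284.3]), (np.int32(747), [250, 310, 39, 37], [268.8, 327.5])]
scene blue [(np.int32(56), [460, 186, 9, 8], [464.2, 189.4]), (np.int32(100), [455, 191, 16, 18], [461.7, 201.4]), (np.int32(131), [133, 333, 17, 15], [141.5, 340.8])]
scene red [(np.int32(62), [186, 232, 9, 8], [190.1, 235.4]), (np.int32(569), [298, 247, 66, 64], [333.2, 282.4])]
scene teal [(np.int32(83), [367, 0, 11, 13], [372.6, 5.4]), (np.int32(142), [383, 0, 52, 11], [405.7, 4.4]), (np.int32(85), [340, 22, 26, 12], [350.6, 26.9]), (np.int32(171), [327, 225, 53, 37], [353.4, 239.1]), (np.int32(100), [290, 241, 33, 22], [306.0, 251.5]), (np.int32(258), [254, 264, 39, 60], [271.9, 293.3]), (np.int32(76), [326, 279, 24, 18], [337.4, 287.2]), (np.int32(50), [307, 297, 16, 11], [314.8, 302.0])]
top yellow [(np.int32(497), [353, 168, 30, 29], [367.9, 181.8]), (np.int32(343), [466, 234, 26, 25], [478.5, 246.0]), (np.int32(5661), [471, 273, 108, 99], [524.1, 322.0])]
top blue [(np.int32(14), [468, 194, 7, 5], [471.3, 196.5]), (np.int32(52), [157, 279, 8, 8], [160.6, 282.4]), (np.int32(23), [168, 278, 5, 12], [170.7, 283.7])]
top red [(np.int32(260), [286, 176, 51, 60], [310.9, 204.9]), (np.int32(57), [424, 267, 9, 9], [428.1, 271.3])]
top teal [(np.int32(50), [362, 210, 13, 19], [369.7, 220.0])]
```

View pics/m1.png

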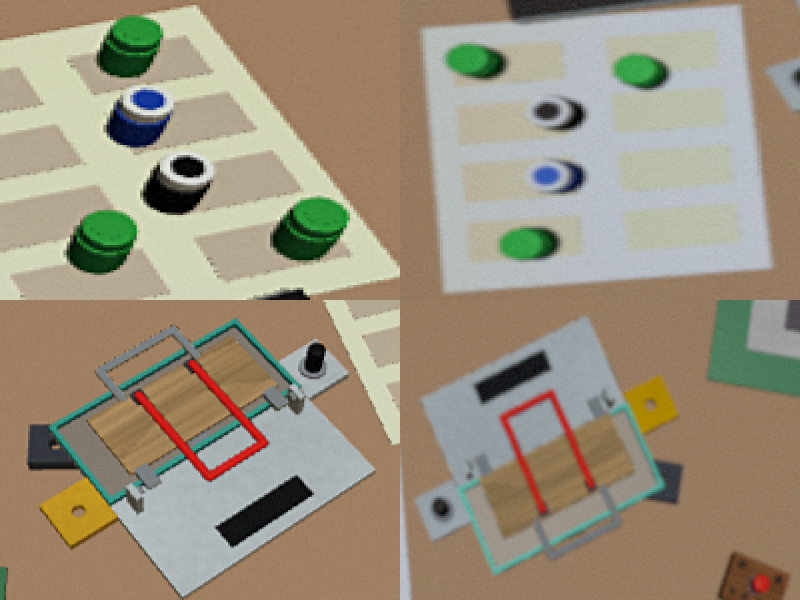

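Two target pots are present: black body with white lid (scene 474,222) and blue body with white lid (462,196). The all-green ones don't fit. Next, measure the geometry.

Run:
```python
from h import *
F={n:grab(n) for n in("scene","top")}
def cen(n,box,lo,hi):
    x,y,w,h=box;g=F[n]["frame"][y:y+h,x:x+w];m=cv2.inRange(cv2.cvtColor(g,cv2.COLOR_BGR2HSV),lo,hi)
    k,l,st,c=cv2.connectedComponentsWithStats(m);i=1+np.argmax(st[1:,4]);return c[i]+[x,y],st[i]
r=lambda a:np.round(a,4)
# pin head
a,sa=cen("scene",(180,225,25,25),(0,150,80),(8,255,255));b,sb=cen("top",(415,260,25,22),(0,150,80),(8,255,255))
print("pin head tri",a,sa[:5],b,sb[:5],r(tri(F["scene"],a,F["top"],b)[0]),tri(F["scene"],a,F["top"],b)[1], "top@78",r(onz(F["top"],b,.074)))
# lug: hole = non-yellow enclosed
for n,box in(("scene",(245,305,48,46)),("top",(348,163,40,38))):
    x,y,w,h=box;g=F[n]["frame"][y:y+h,x:x+w];m=cv2.inRange(cv2.cvtColor(g,cv2.COLOR_BGR2HSV),(18,120,60),(34,255,255))
    cs,hi=cv2.findContours(m,cv2.RETR_CCOMP,cv2.CHAIN_APPROX_NONE)
    for c,hh in zip(cs,hi[0]):
        if hh[3]>=0:
            mm=cv2.moments(c);
            if mm["m00"]>2:
                p=np.array([mm["m10"],mm["m01"]])/mm["m00"]+[x,y];print("hole",n,p,mm["m00"],r(onz(F[n],p,.033)))
# knob dark
for n,box in(("scene",(380,235,18,20)),("top",(243,224,20,20))):
    p,s=cen(n,box,(0,0,0),(180,255,60));print("knob",n,p,s,r(onz(F[n],p,.055)))
# pots: white ring lids centre
for nm,bs,bt in(("blue",(450,180,25,20),(153,272,16,22)),("black",(462,208,25,20),(153,240,16,22))):
    pass
# base lug
for n,box in(("scene",(240,278,30,30)),("top",(360,205,28,30))):
    x,y,w,h=box;g=cv2.cvtColor(F[n]["frame"],cv2.COLOR_BGR2GRAY)[y:y+h,x:x+w];print(n);print("\n".join(" ".join("%3d"%v for v in row) for row in g))
```

```text
pin head tri [190.88288288 237.91891892] [  6   6  11  15 111] [428.225 271.35 ] [ 8  7 11 10 80] [ 0.4305 -0.3009  0.0681] 0.0024990145781678425 top@78 [ 0.4301 -0.3009  0.074 ]
hole scene [269.11299435 327.85310734] 29.5 [ 0.6656 -0.165   0.033 ]
hole top [367.47619048 182.11904762] 21.0 [ 0.6643 -0.167   0.033 ]
knob scene [386.96666667 245.59166667] [  2   3  11  16 120] [0.5348 0.1282 0.055 ]
knob top [252.16666667 233.54166667] [ 6  6  8  8 48] [0.5369 0.1262 0.055 ]
scene
131 136 132 133 133 133 133 136 133 133 131 134 135 132 133 131 134 134 135 130 127 123 120 122  95  65  38  54 105 115
133 132 133 135 134 133 133 136 132 135 135 136 137 134 131 134 136 136 128 123 119 123 110  93  48  53 100 114 124 127
135 134 133 135 136 142 141 142 139 142 142 144 140 139 143 137 133 129 121 122 123  98  54  38  51 108 125 125 122 121
135 134 133 137 125  96  91  95  91  94  91  88  91  92  85 106 117 117 123  94  66  39  55 100 116 122 124 121 120 122
130 131 134 134 111  58  51  56  51  56  52  54  54  49  85 110 120 120  94  46  56  78 109 128 127 122 122 120 121 120
133 133 134 143 
[... 5647 characters left out ...]
  63  73 105 122 131 129 128
139 138 133 120 109  91  81  71  62  63  60  61  55  51  53  50  50  59  50  55  58  60  75 105 122 129 130 130
130 131 132 122 115 112 109 105 101  97  88  88  79  71  65  69  62  58  59  49  48  54  82 107 126 128 130 129
124 123 125 122 126 124 128 122 126 122 120 115 109 106 101  96  93  85  79  67  68  70  88 110 127 128 130 128
122 128 126 129 128 124 133 125 128 125 127 129 125 127 123 123 115 115 109 102 101 100 108 121 126 127 129 128
131 132 131 129 131 130 129 128 128 130 131 129 128 129 132 129 126 124 129 128 125 121 126 128 127 125 126 128
132 126 128 127 127 126 130 129 126 125 129 126 127 123 129 127 130 128 130 129 129 130 127 129 126 126 129 128
```

Run:
```python
from h import *
F={n:grab(n) for n in("scene","top")}
r=lambda a:np.round(a,4)
s,t=F["scene"],F["top"]
h=onz(s,(256.8,291.8),.020);print("basehole",r(h))
for p in((385,211.8),(382.3,231.3)):print("top corner",r(onz(t,p,.020)))
for p in((244,281),(244,301.7),(267,301.7)):print("sc corner",r(onz(s,p,.020)))
ax=np.array([.6005,-.0195]);d=h[:2]-ax;print("dist",np.hypot(*d),"baseyaw",np.arctan2(d[0],-d[1]))
# pots lids top at z=.052, white ring + inner
for n,boxes in(("scene",{"blue":(450,180,26,22),"black":(462,206,26,22)}),("top",{})):
    for k,(x,y,w,hh) in boxes.items():
        g=F[n]["frame"][y:y+hh,x:x+w].astype(int);m=(g.min(2)>150)&(np.ptp(g,axis=2)<28)
        ys,xs=np.nonzero(m);print(k,xs.min()+x,xs.max()+x,ys.min()+y,ys.max()+y)
g=t["frame"]
for k,(x,y,w,hh) in {"blue":(150,270,28,28),"black":(150,238,28,28)}.items():
    hsv=cv2.cvtColor(g[y:y+hh,x:x+w],cv2.COLOR_BGR2HSV);m=(hsv[...,1]>110)&(hsv[...,0]>100) if k=="blue" else hsv[...,2]<110
    K,l,st,c=cv2.connectedComponentsWithStats(m.astype(np.uint8));print(k,[(st[i,4],r(c[i]+[x,y]),r(onz(t,c[i]+[x,y],.052))) for i in range(1,K)])
for k,(x,y,w,hh) in {"blue":(450,180,26,32),"black":(462,206,26,32)}.items():
    hsv=cv2.cvtColor(s["frame"][y:y+hh,x:x+w],cv2.COLOR_BGR2HSV);m=(hsv[...,1]>110)&(hsv[...,0]>100) if k=="blue" else hsv[...,2]<80
    K,l,st,c=cv2.connectedComponentsWithStats(m.astype(np.uint8));print(k,[(st[i,4],r(c[i]+[x,y]),r(onz(s,c[i]+[x,y],.052))) for i in range(1,K)])
g=cv2.resize(s["frame"][225:275,170:220],(400,400),interpolation=3);
# glue, tape, sketchbook rough
print("glue",r(onz(t,(480,189),.088)),"tape",r(onz(t,(478.5,246),.012)))
```

```text
basehole [ 0.57   -0.1769  0.02  ]
top corner [ 0.5885 -0.21    0.02  ]
top corner [ 0.5383 -0.2009  0.02  ]
sc corner [ 0.5374 -0.2007  0.02  ]
sc corner [ 0.5879 -0.2082  0.02  ]
sc corner [ 0.5985 -0.1589  0.02  ]
dist 0.1603805131413846 baseyaw -0.19147934686518406
blue 455 472 184 196
black 468 484 210 223
blue [(np.int32(54), array([160.6111, 282.3889]), array([0.4224, 0.3528, 0.052 ])), (np.int32(26), array([170.6923, 284.    ]), array([0.4178, 0.328 , 0.052 ]))]
black [(np.int32(77), array([170.    , 253.2338]), array([0.4938, 0.3304, 0.052 ])), (np.int32(56), array([161.0714, 250.1607]), array([0.502 , 0.3526, 0.052 ]))]
blue [(np.int32(57), array([464.1404, 189.3684]), array([0.4202, 0.3538, 0.052 ])), (np.int32(162), array([459.7469, 201.5494]), array([0.452 , 0.3313, 0.052 ]))]
black [(np.int32(10), array([463.7, 206.6]), array([0.4678, 0.3355, 0.052 ])), (np.int32(62), array([476. , 216.5]), array([0.5004, 0.354 , 0.052 ])), (np.int32(192), array([470.7135, 227.6771]), array([0.5271, 0.3311, 0.052 ]))]
glue [ 0.6266 -0.4354  0.088 ] tape [ 0.4948 -0.4454  0.012 ]
```

Geometry is consistent: knob to lug hole is 320 mm, axis ≈ (0.6005,-0.0195), base hole 160 mm out, base yaw ≈ -0.19 and deck joint ≈ +0.6. Pots are at (0.421,0.353) blue and (0.501,0.353) black. Now move above the knob.

```bash
python3 -m pendant '[[[0,0,-0.0253,0.119,-0.1947,0,1],[0,0,-0.0253,0.119,-0.1947,0,1],[0,0,-0.0253,0.119,-0.1947,0,1],[0,0,-0.0253,0.119,-0.1947,0,1],[0,0,-0.0253,0.119,-0.1947,0,1],[0,0,-0.0253,0.119,-0.1947,0,1],[0,0,-0.0253,0.119,-0.1947,0,1],[0,0,-0.0253,0.119,-0.1947,0,1],[0,0,-0.0253,0.119,-0.1947,0,1],[0,0,0,0,0,0,1],[0,0,0,0,0,0,1]]]'
cat >> h.py <<'E'
def st():
    s=manip.state();w,x,y,z=s["tool_rot"]
    from scipy.spatial.transform import Rotation as R
    m=R.from_quat([x,y,z,w]).as_matrix();print("t%.2f"%s["time"],"p",s["tool_pos"].round(4),"yawx %.1f"%np.degrees(np.arctan2(m[1,0],m[0,0])),"z",m[:,2].round(3),"F",s["contact_force"].round(1),"w%.3f"%s["gripper_width"],"j",s["joint_pos"].round(2))
E
python3 -c "from h import *;st()"
```

```text
time: 1.78
tool_pos: [0.5354, 0.1268, 0.2312]
tool_rot: [-0.0, 0.979, 0.205, -0.0]
contact_force: [-0.6, 0.2, 0.4]
gripper_width: 0.997
t1.77 p [0.5354 0.1268 0.2312] yawx 23.6 z [-0.  0. -1.] F [-0.6  0.2  0.4] w0.997 j [ 0.1  -0.13  1.79  0.    1.48 -0.32]
```

```bash
python3 -m pendant '[[[0,0,0,0,0,-0.18,1],[0,0,0,0,0,-0.18,1],[0,0,0,0,0,-0.18,1],[0,0,0,0,0,-0.18,0.6],[0,0,0,0,0,0,0],[0,0,0,0,0,0,0],[0,0,0,0,0,0,0],[0,0,0,0,0,0,0],[0,0,0,0,0,0,0]]]'; python3 -c "
from h import *;st();f=grab('scene');cv2.imwrite('pics/k1.png',cv2.resize(f['frame'][200:360,230:430],(800,600)))"
```

```text
time: 2.9
tool_pos: [0.5374, 0.1275, 0.0544]
tool_rot: [-0.0, 0.979, 0.205, 0.002]
contact_force: [-1.8, 2.9, 6.9]
gripper_width: 0.211
t2.90 p [0.5374 0.1275 0.0544] yawx 23.6 z [ 0.004  0.002 -1.   ] F [-1.8  2.9  6.9] w0.211 j [ 0.1   0.06  1.92  0.    1.16 -0.32]
```

```bash
python3 -m pendant '[[[0,0,-0.0193,0.0359,0.0145,0.012,0],[0,0,-0.0193,0.0367,0.0123,0,0],[0,0,-0.0193,0.0374,0.0101,0,0],[0,0,-0.0193,0.0379,0.0078,0,0],[0,0,-0.0193,0.0383,0.0055,0,0],[0,0,-0.0193,0.0386,0.0032,0,0],[0,0,-0.0193,0.0387,0.0009,0,0],[0,0,-0.0193,0.0387,-0.0015,0,0],[0,0,-0.0193,0.0385,-0.0038,0,0],[0,0,-0.0193,0.0382,-0.0062,0,0],[0,0,0,0,0,0,0],[0,0,0,0,0,0,0]]]'
python3 - <<'E'
from h import *
st();f=grab('scene');t=grab('top');cv2.imwrite('pics/k1.png',np.hstack([cv2.resize(f['frame'][200:350,220:420],(400,300)),cv2.resize(t['frame'][130:280,230:430],(400,300))]))
for F,(x,y,w,h) in((f,(220,260,80,100)),(t,(340,160,60,80))):
    m=cv2.inRange(cv2.cvtColor(F["frame"][y:y+h,x:x+w],cv2.COLOR_BGR2HSV),(18,120,60),(34,255,255))
    cs,hi=cv2.findContours(m,cv2.RETR_CCOMP,cv2.CHAIN_APPROX_NONE)
    for c,hh in zip(cs,hi[0]):
        mm=cv2.moments(c)
        if mm["m00"]>8:
            p=np.array([mm["m10"],mm["m01"]])/mm["m00"]+[x,y];q=onz(F,p,.033);d=q[:2]-[.6005,-.0195];print(hh[3]>=0,p.round(1),mm["m00"],q.round(4),"r %.4f yaw %.3f"%(np.hypot(*d),np.arctan2(d[0],-d[1])))
E
```

```text
time: 4.45
tool_pos: [0.6305, 0.1373, 0.0545]
tool_rot: [0.0, 0.995, -0.096, 0.001]
contact_force: [1.8, 0.3, -3.3]
gripper_width: 0.207
t4.45 p [0.6305 0.1373 0.0545] yawx -11.0 z [ 0.001 -0.    -1.   ] F [ 1.8  0.3 -3.3] w0.207 j [ 0.1   0.26  1.69 -0.    1.19  0.29]
False [256.7 290.1] 694.0 [ 0.5723 -0.1766  0.033 ] r 0.1596 yaw -0.177
True [257. 290.] 19.0 [ 0.5723 -0.1758  0.033 ] r 0.1588 yaw -0.179
False [373.5 218.4] 540.5 [ 0.5701 -0.1786  0.033 ] r 0.1619 yaw -0.189
True [372.8 218.6] 17.5 [ 0.5696 -0.1766  0.033 ] r 0.1601 yaw -0.194
```

View pics/k1.png

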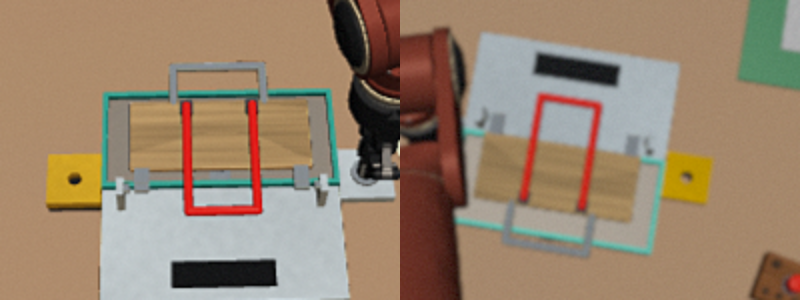

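The holes look aligned (joint ≈ 0 to +0.01). I'll make a tiny nudge, release, rise and go above the pin.

```bash
python3 -m pendant '[[[0,0,0,0.004,0,0,0],[0,0,0,0,0,0,1],[0,0,0,0,0,0,1],[0,0,0,0,0,0,1],[0,0,0,0,0,0,1],[0,0,0,0,0,0.25,1],[0,0,0,0,0,0.25,1],[0,0,0,-0.1005,-0.219,0,1],[0,0,0,-0.1005,-0.219,0,1],[0,0,0,-0.1005,-0.219,0,1],[0,0,0,-0.1005,-0.219,0,1],[0,0,0,-0.1005,-0.219,0,1],[0,0,0,-0.1005,-0.219,0,1],[0,0,0,-0.1005,-0.219,0,1],[0,0,0,-0.1005,-0.219,0,1],[0,0,0,0,0,0,1],[0,0,0,0,0,0,1]]]'; python3 -c "from h import *;st()"
```

```text
time: 6.68
tool_pos: [0.4302, -0.3005, 0.1793]
tool_rot: [-0.0, 0.995, -0.097, 0.0]
contact_force: [0.4, -0.7, 0.8]
gripper_width: 0.997
t6.67 p [ 0.4302 -0.3005  0.1793] yawx -11.1 z [ 0.     0.001 -1.   ] F [ 0.4 -0.7  0.8] w0.997 j [-0.75 -0.15  1.9   0.    1.4  -0.56]
```

```bash
python3 -m pendant '[[[0,0,0,0,0,-0.17,1],[0,0,0,0,0,-0.17,1],[0,0,0,0,0,-0.17,1],[0,0,0,0,0,0,0.5],[0,0,0,0,0,0,0],[0,0,0,0,0,0,0],[0,0,0,0,0,0,0],[0,0,0,0,0,0,0],[0,0,0,0,0,0,0]]]'; python3 -c "from h import *;st()
for n in('scene','top'):
  f=grab(n)
  for p in((.43,-.301,.078),):print(n,proj(f,p))
"
```

```text
time: 7.8
tool_pos: [0.4311, -0.3016, 0.0543]
tool_rot: [0.001, 0.995, -0.097, 0.001]
contact_force: [-2.5, 2.2, 5.6]
gripper_width: 0.234
t7.80 p [ 0.4311 -0.3016  0.0543] yawx -11.1 z [ 0.002 -0.002 -1.   ] F [-2.5  2.2  5.6] w0.234 j [-0.75 -0.    1.98 -0.    1.16 -0.56]
scene [189.40792263 235.38730768]
top [428.59461397 271.2623396 ]
```

```bash
python3 -m pendant '[[[0,0,0,0,0,0.14,0],[0,0,0,0,0,0.14,0],[0,0,0,0.1407,0.1246,0,0],[0,0,0,0.1407,0.1246,0,0],[0,0,0,0.1407,0.1246,0,0],[0,0,0,0.1407,0.1246,0,0],[0,0,0,0,0,0,0],[0,0,0,0,0,0,0]]]'
python3 - <<'E'
from h import *
st();f=grab('scene');t=grab('top')
cv2.imwrite('pics/p1.png',np.hstack([cv2.resize(f['frame'][225:325,200:300],(400,400),interpolation=3),cv2.resize(t['frame'][170:250,330:410],(400,400),interpolation=3)]))
for nm,p in(("hole",(.571,-.1763,.033)),("tip",(.571,-.1763,.077))):print(nm,proj(f,p),proj(t,p))
E
```

```text
time: 8.9
tool_pos: [0.5708, -0.1763, 0.1223]
tool_rot: [0.0, 0.995, -0.097, 0.0]
contact_force: [0.3, 0.6, -0.8]
gripper_width: 0.237
t8.90 p [ 0.5708 -0.1763  0.1223] yawx -11.1 z [ 0.    -0.001 -1.   ] F [ 0.3  0.6 -0.8] w0.237 j [-0.42  0.08  1.77 -0.    1.29 -0.23]
hole [256.66771796 289.52930696] [372.63727854 218.06664319]
tip [254.91978952 280.29528815] [374.44023128 215.121629  ]
```

View pics/p1.png

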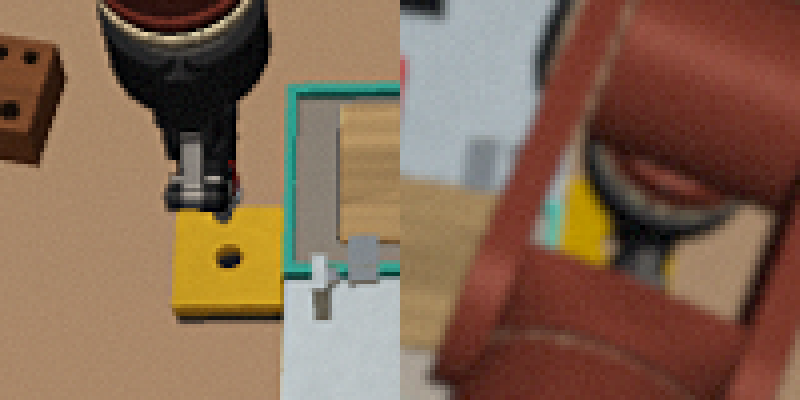

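The tip sits right over the hole (tip ≈ 256,280; hole ≈ 257,289). Descend in stages.

```bash
python3 -m pendant '[[[0,0,0,0,0,-0.1,0],[0,0,0,0,0,-0.06,0],[0,0,0,0,0,-0.02,0],[0,0,0,0,0,-0.02,0],[0,0,0,0,0,0,0]]]'; python3 -c "from h import *;st()"; python3 -m pendant '[[[0,0,0,0,0,-0.02,0],[0,0,0,0,0,-0.02,0],[0,0,0,0,0,0,0]]]';python3 -c "from h import *;st()"
```

```text
time: 9.62
tool_pos: [0.571, -0.1762, 0.072]
tool_rot: [0.0, 0.995, -0.097, 0.0]
contact_force: [0.5, 0.8, -0.9]
gripper_width: 0.236
t9.62 p [ 0.571  -0.1762  0.072 ] yawx -11.1 z [ 0. -0. -1.] F [ 0.5  0.8 -0.9] w0.236 j [-0.42  0.14  1.8  -0.    1.2  -0.23]
time: 10.0
tool_pos: [0.5706, -0.176, 0.0612]
tool_rot: [-0.0, 0.995, -0.097, -0.0]
contact_force: [-0.3, -0.4, -1.6]
gripper_width: 0.232
t10.00 p [ 0.5706 -0.176   0.0612] yawx -11.1 z [-0.001  0.    -1.   ] F [-0.3 -0.4 -1.6] w0.232 j [-0.42  0.15  1.81 -0.    1.18 -0.23]
```

```bash
python3 -m pendant '[[[0,0,0,0,0,-0.02,0],[0,0,0,0,0,-0.02,0],[0,0,0,0,0,-0.016,0],[0,0,0,0,0,0,0]]]'; python3 -c "from h import *;st()"
```

```text
time: 10.5
tool_pos: [0.5706, -0.1762, 0.0475]
tool_rot: [0.0, 0.995, -0.097, -0.001]
contact_force: [-1.4, -1.4, 0.8]
gripper_width: 0.232
t10.50 p [ 0.5706 -0.1762  0.0475] yawx -11.1 z [-0.001 -0.    -1.   ] F [-1.4 -1.4  0.8] w0.232 j [-0.42  0.17  1.81 -0.    1.16 -0.23]
```

```bash
python3 -m pendant '[[[0,0,0,0,0,-0.012,0],[0,0,0,0,0,-0.012,0],[0,0,0,0,0,0,0]]]'; python3 -c "from h import *;st()"
```

```text
time: 10.88
tool_pos: [0.5713, -0.1765, 0.0472]
tool_rot: [0.0, 0.995, -0.096, -0.001]
contact_force: [-16.5, 2.8, 28.6]
gripper_width: 0.235
t10.88 p [ 0.5713 -0.1765  0.0472] yawx -11.0 z [-0.002 -0.    -1.   ] F [-16.5   2.8  28.6] w0.235 j [-0.42  0.17  1.81 -0.    1.16 -0.23]
```

Pin is seated (28 N press at tip ≈ 3 mm above table). Release, rise, and check it and the foot and rail positions.

```bash
python3 -m pendant '[[[0,0,0,0,0,0.028,0],[0,0,0,0,0,0,1],[0,0,0,0,0,0,1],[0,0,0,0,0,0,1],[0,0,0,0,0,0.225,1],[0,0,0,0,0,0.225,1],[0,0,0,0.0914,0.1449,0.1,0.5],[0,0,0,0.0914,0.1449,0.1,0.5],[0,0,0,0.0914,0.1449,0,0.5],[0,0,0,0.0914,0.1449,0,0.5],[0,0,0,0,0,0,0.5],[0,0,0,0,0,0,0.5]]]'
python3 - <<'E'
from h import *
st();f=grab('scene');t=grab('top')
cv2.imwrite('pics/q1.png',np.hstack([cv2.resize(f['frame'][205:345,225:425],(560,400),interpolation=3),cv2.resize(f['frame'][260:320,230:290],(240,400),interpolation=3)]))
print("foot@77",onz(f,(332,305.5),.077).round(4),"rail@67",onz(f,(328.5,232),.067).round(4))
print("exp foot",proj(f,(.6624,-.0314,.077)),"rail",proj(f,(.4827,.0032,.067)), "top foot",proj(t,(.6624,-.0314,.077)),"rail",proj(t,(.4827,.0032,.067)))
E
```

```text
time: 12.38
tool_pos: [0.6621, -0.0313, 0.2107]
tool_rot: [0.0, 0.995, -0.097, -0.0]
contact_force: [0.6, -0.7, -0.4]
gripper_width: 0.501
t12.38 p [ 0.6621 -0.0313  0.2107] yawx -11.1 z [-0.001 -0.    -1.   ] F [ 0.6 -0.7 -0.4] w0.501 j [-0.16  0.15  1.54 -0.    1.45  0.03]
foot@77 [ 0.6626 -0.0293  0.077 ] rail@67 [0.4793 0.0055 0.067 ]
exp foot [330.98341474 305.61303138] rail [327.85201932 233.43288392] top foot [314.2779963  180.26251766] rail [302.13090662 253.44535428]
```

View pics/q1.png

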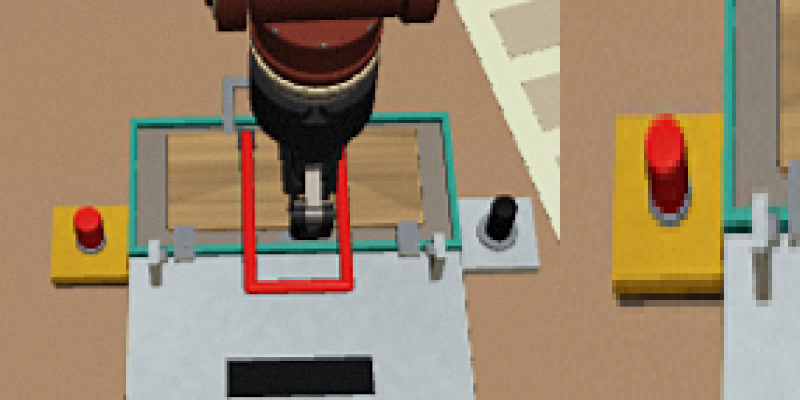

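The pin's collar rests on the yellow lug, upright. Foot and rail match predictions. Descend onto the foot bar.

```bash
python3 -m pendant '[[[0,0,0,0,0,-0.204,0.5],[0,0,0,0,0,-0.204,0.5],[0,0,0,0,0,-0.204,0.5],[0,0,0,0,0,0,0.3],[0,0,0,0,0,0,0],[0,0,0,0,0,0,0],[0,0,0,0,0,0,0],[0,0,0,0,0,0,0]]]'; python3 -c "from h import *;st()"
```

```text
time: 13.48
tool_pos: [0.6615, -0.0316, 0.0604]
tool_rot: [0.0, 0.995, -0.097, -0.001]
contact_force: [-6.5, -0.1, -2.1]
gripper_width: 0.088
t13.47 p [ 0.6615 -0.0316  0.0604] yawx -11.1 z [-0.002 -0.001 -1.   ] F [-6.5 -0.1 -2.1] w0.088 j [-0.16  0.29  1.64 -0.    1.21  0.03]
```

```bash
python3 -m pendant '[[[0,0,0,-0.0025,0.0005,0.0507,0],[0,0,0,-0.0075,0.0014,0.0502,0],[0,0,0,-0.0124,0.0024,0.0492,0],[0,0,0,-0.0171,0.0033,0.0477,0],[0,0,0,-0.0217,0.0042,0.0457,0],[0,0,0,-0.0261,0.005,0.0433,0],[0,0,0,0,0,0,0]]]'; python3 -c "from h import *;st()"
```

```text
time: 14.35
tool_pos: [0.6407, -0.0274, 0.1325]
tool_rot: [0.001, 0.995, -0.097, 0.001]
contact_force: [-3.2, -5.1, 1.1]
gripper_width: 0.091
t14.35 p [ 0.6407 -0.0274  0.1325] yawx -11.1 z [ 0.002 -0.001 -1.   ] F [-3.2 -5.1  1.1] w0.091 j [-0.16  0.17  1.66 -0.    1.31  0.04]
```

```bash
python3 -m pendant '[[[0,0,0,-0.0301,0.0058,0.0404,0],[0,0,0,0,0,0,0]]]'; python3 -c "from h import *;st()"; python3 -m pendant '[[[0,0,0,-0.01,0.002,0.012,0],[0,0,0,0,0,0,0]]]'; python3 -c "from h import *;st()"
```

```text
time: 14.6
tool_pos: [0.6339, -0.0261, 0.1421]
tool_rot: [0.001, 0.995, -0.097, 0.002]
contact_force: [0.0, -4.7, -1.9]
gripper_width: 0.092
t14.60 p [ 0.6339 -0.0261  0.1421] yawx -11.1 z [ 0.004 -0.002 -1.   ] F [ 0.  -4.7 -1.9] w0.092 j [-0.16  0.14  1.67 -0.    1.33  0.04]
time: 14.85
tool_pos: [0.6333, -0.026, 0.1428]
tool_rot: [0.001, 0.995, -0.097, 0.005]
contact_force: [12.8, -7.0, -14.1]
gripper_width: 0.089
t14.85 p [ 0.6333 -0.026   0.1428] yawx -11.1 z [ 0.009 -0.002 -1.   ] F [ 12.8  -7.  -14.1] w0.089 j [-0.16  0.13  1.68 -0.    1.32  0.04]
```

```bash
python3 -m pendant '[[[0,0,0,0.01,-0.002,-0.012,0],[0,0,0,0,0,0,0.5],[0,0,0,0,0,0,0.5],[0,0,0,0,0,0,0.5],[0,0,0,0,0,0.2,0.5],[0,0,0,0,0,0.2,0.5],[0,0,0,-0.202,0.0396,0,0.5],[0,0,0,-0.202,0.0396,0,0.5],[0,0,0,-0.202,0.0396,0,0.5],[0,0,0,0,0,0,0.5],[0,0,0,0,0,0,0.5]]]'
python3 - <<'E'
from h import *
st();f=grab('scene');t=grab('top')
cv2.imwrite('pics/r1.png',np.hstack([cv2.resize(f['frame'][195:345,225:425],(400,300),interpolation=3),cv2.resize(t['frame'][130:280,230:430],(400,300),interpolation=3)]))
ax=np.array([.6005,-.0195]);u=np.array([np.cos(.19),-np.sin(.19)])
for a in(.6,.68):
    q=ax+u*(-.064+.127*np.cos(a));p=(*q,.077+.127*np.sin(a));print(a,proj(f,p),proj(t,p))
E
```

```text
time: 16.23
tool_pos: [0.482, 0.0043, 0.2408]
tool_rot: [-0.0, 0.995, -0.097, 0.001]
contact_force: [0.5, 0.2, 0.9]
gripper_width: 0.499
t16.23 p [0.482  0.0043 0.2408] yawx -11.1 z [ 0.002 -0.    -1.   ] F [0.5 0.2 0.9] w0.499 j [-0.15 -0.31  1.92  0.    1.52  0.05]
0.6 [331.56863129 280.17223579] [312.50620532 182.26943359]
0.68 [331.57090863 275.55128968] [312.04222074 183.98868716]
```

View pics/r1.png

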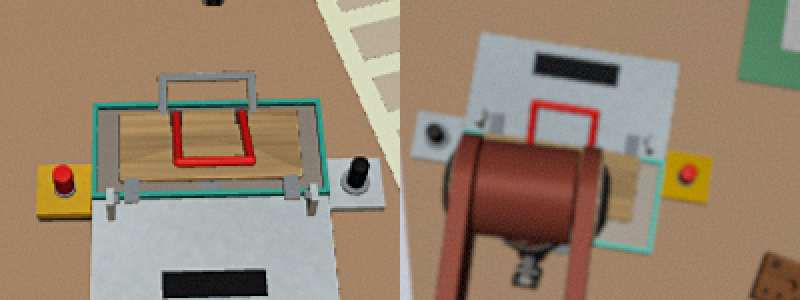

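The leg foot is at (332,275.5), exactly the prediction for 0.68, so the leg is at its stop. The rail is at (328.5,233), as predicted. Grip the rail.

```bash
python3 -m pendant '[[[0,0,0,0.001,-0.002,-0.19,0.5],[0,0,0,0.001,-0.002,-0.19,0.5],[0,0,0,0,0,-0.19,0.5],[0,0,0,0,0,-0.19,0.5],[0,0,0,0,0,0,0.3],[0,0,0,0,0,0,0],[0,0,0,0,0,0,0],[0,0,0,0,0,0,0],[0,0,0,0,0,0,0]]]'; python3 -c "from h import *;st()"
```

```text
time: 17.45
tool_pos: [0.4821, 0.0032, 0.0515]
tool_rot: [0.0, 0.995, -0.097, -0.0]
contact_force: [-4.5, 0.6, -1.4]
gripper_width: 0.091
t17.45 p [0.4821 0.0032 0.0515] yawx -11.1 z [-0. -0. -1.] F [-4.5  0.6 -1.4] w0.091 j [-0.15 -0.1   2.09 -0.    1.16  0.05]
```

```bash
python3 -m pendant '[[[0,0,0,0.0029,-0.0006,0.0599,0],[0,0,0,0.0088,-0.0017,0.0593,0],[0,0,0,0.0145,-0.0028,0.0581,0],[0,0,0,0.0202,-0.0039,0.0564,0],[0,0,0,0,0,0,0]]]'; python3 -c "from h import *;st()"
```

```text
time: 18.08
tool_pos: [0.4937, 0.001, 0.1112]
tool_rot: [-0.0, 0.995, -0.097, -0.0]
contact_force: [-8.5, 0.2, 1.9]
gripper_width: 0.088
t18.07 p [0.4937 0.001  0.1112] yawx -11.1 z [-0.001  0.    -1.   ] F [-8.5  0.2  1.9] w0.088 j [-0.15 -0.16  2.02  0.    1.28  0.04]
```

```bash
python3 -m pendant '[[[0,0,0,0.0256,-0.0049,0.0540,0],[0,0,0,0.0308,-0.0059,0.0512,0],[0,0,0,0.0356,-0.0069,0.0478,0],[0,0,0,0.0402,-0.0077,0.0439,0],[0,0,0,0.0443,-0.0085,0.0396,0],[0,0,0,0.0479,-0.0092,0.0349,0],[0,0,0,0.0511,-0.0098,0.0299,0],[0,0,0,0,0,0,0]]]'; python3 -c "from h import *;st()"
```

```text
time: 19.08
tool_pos: [0.5665, -0.0128, 0.1908]
tool_rot: [0.0, 0.995, -0.097, 0.005]
contact_force: [-4.9, 1.6, 10.7]
gripper_width: 0.085
t19.07 p [ 0.5665 -0.0128  0.1908] yawx -11.1 z [ 0.01  -0.001 -1.   ] F [-4.9  1.6 10.7] w0.085 j [-0.15 -0.06  1.8   0.    1.4   0.04]
```

```bash
python3 -m pendant '[[[0,0,0,0.0500,-0.0098,0.0345,0],[0,0,0,0.0545,-0.0106,0.0249,0],[0,0,0,0.0574,-0.0111,0.0131,0],[0,0,0,0.0585,-0.0113,0.0072,0],[0,0,0,0,0,0,0]]]'; python3 -c "from h import *;st()"
```

```text
time: 19.7
tool_pos: [0.6205, -0.0231, 0.2064]
tool_rot: [-0.0, 0.995, -0.097, 0.003]
contact_force: [-1.0, 3.9, 6.6]
gripper_width: 0.09
t19.70 p [ 0.6205 -0.0231  0.2064] yawx -11.1 z [ 0.006 -0.    -1.   ] F [-1.   3.9  6.6] w0.090 j [-0.16  0.06  1.65  0.    1.43  0.04]
```

```bash
python3 -m pendant '[[[0,0,0,0.0589,-0.0113,0.0052,0],[0,0,0,0.0587,-0.0113,-0.0047,0],[0,0,0,0.04,-0.0077,-0.0077,0],[0,0,0,0,0,0,0]]]'; python3 -c "from h import *;st()"
```

```text
time: 20.2
tool_pos: [0.6594, -0.0311, 0.2035]
tool_rot: [0.0, 0.995, -0.097, 0.002]
contact_force: [0.5, 2.0, 6.3]
gripper_width: 0.09
t20.20 p [ 0.6594 -0.0311  0.2035] yawx -11.1 z [ 0.004 -0.001 -1.   ] F [0.5 2.  6.3] w0.090 j [-0.16  0.15  1.56  0.    1.43  0.03]
```

```bash
python3 -m pendant '[[[0,0,0,0.02,-0.0038,-0.0035,0],[0,0,0,0.02,-0.0038,-0.004,0],[0,0,0,0,0,0,0]]]'; python3 -c "from h import *;st()";python3 -m pendant '[[[0,0,0,0.012,-0.0023,-0.003,0],[0,0,0,0,0,0,0]]]'
python3 - <<'E'
from h import *
st();f=grab('scene');t=grab('top')
cv2.imwrite('pics/r2.png',np.hstack([cv2.resize(f['frame'][170:345,210:430],(400,318),interpolation=3),cv2.resize(t['frame'][130:290,230:430],(400,318),interpolation=3)]))
E
```

```text
time: 20.58
tool_pos: [0.6685, -0.0329, 0.2007]
tool_rot: [0.0, 0.995, -0.097, 0.002]
contact_force: [1.2, 1.6, 4.3]
gripper_width: 0.091
t20.57 p [ 0.6685 -0.0329  0.2007] yawx -11.1 z [ 0.003 -0.001 -1.   ] F [1.2 1.6 4.3] w0.091 j [-0.16  0.17  1.54 -0.    1.43  0.03]
time: 20.82
tool_pos: [0.6697, -0.0331, 0.2004]
tool_rot: [0.0, 0.995, -0.097, -0.001]
contact_force: [-3.2, 1.4, 7.7]
gripper_width: 0.088
t20.82 p [ 0.6697 -0.0331  0.2004] yawx -11.1 z [-0.001 -0.    -1.   ] F [-3.2  1.4  7.7] w0.088 j [-0.16  0.18  1.53 -0.    1.44  0.03]
```

View pics/r2.png

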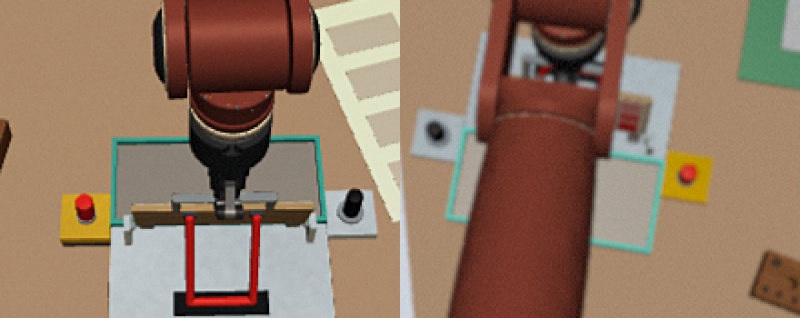

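The foot bar rests on the deck's black pad and the chart leans back (φ≈1.85 by rail travel). Release gently and retreat up toward the pots.

```bash
python3 -m pendant '[[[0,0,0,-0.005,0.001,0.005,0],[0,0,0,0,0,0,0.25],[0,0,0,0,0,0,0.4],[0,0,0,0,0,0,0.5],[0,0,0,0,0,0,0.5],[0,0,0,0,0,0.12,0.5],[0,0,0,0,0,0.2,0.5],[0,0,0.05,-0.12,0.18,0,1],[0,0,0.05,-0.12,0.18,0,1],[0,0,0.05,-0.12,0.18,0,1],[0,0,0.05,-0.12,0.18,0,1],[0,0,0.05,-0.12,0.18,0,1],[0,0,0.05,-0.12,0.18,0,1],[0,0,0.05,-0.12,0.18,0,1],[0,0,0.05,0,0,0,1],[0,0,0.05,0,0,0,1],[0,0,0.05,0,0,0,1],[0,0,0,0,0,0,1],[0,0,0,0,0,0,1]]]'
python3 - <<'E'
from h import *
st();f=grab('scene');t=grab('top')
cv2.imwrite('pics/s2.png',f["frame"]);cv2.imwrite('pics/t2.png',t["frame"])
def bl(F,m,mn=20):
    k,l,s,c=cv2.connectedComponentsWithStats(m.astype(np.uint8));return [(int(s[i,4]),c[i].round(1).tolist(),onz(F,c[i],.052).round(3).tolist()) for i in range(1,k) if s[i,4]>=mn]
for n,F,x0 in(("scene",f,(380,140,540,290)),("top",t,(100,190,250,345))):
    h=cv2.cvtColor(F["frame"],cv2.COLOR_BGR2HSV);M=np.zeros(h.shape[:2],bool);a,b,c,d=x0;M[b:d,a:c]=1
    print(n,"green",bl(F,M&(h[...,0]>50)&(h[...,0]<70)&(h[...,1]>130)&(h[...,2]>60)))
    print(n,"blue",bl(F,M&(h[...,0]>105)&(h[...,0]<130)&(h[...,1]>110)));print(n,"dark",bl(F,M&(h[...,2]<70)))
E
```

```text
time: 23.3
tool_pos: [0.4588, 0.2822, 0.2806]
tool_rot: [0.0, 0.773, 0.635, 0.0]
contact_force: [-0.3, -0.2, -0.5]
gripper_width: 1.003
t23.30 p [0.4588 0.2822 0.2806] yawx 78.8 z [ 0. -0. -1.] F [-0.3 -0.2 -0.5] w1.003 j [ 0.41 -0.18  1.75 -0.    1.57 -0.96]
scene green [(183, [460.3, 164.1], [0.345, 0.371, 0.052]), (226, [515.2, 237.6], [0.574, 0.421, 0.052]), (238, [452.0, 242.9], [0.557, 0.275, 0.052])]
scene blue [(57, [464.1, 189.4], [0.42, 0.354, 0.052]), (162, [459.7, 201.5], [0.452, 0.331, 0.052])]
scene dark [(33, [458.1, 167.8], [0.355, 0.362, 0.052]), (128, [456.3, 174.8], [0.374, 0.35, 0.052]), (128, [459.1, 202.5], [0.454, 0.329, 0.052]), (60, [475.9, 216.4], [0.5, 0.354, 0.052]), (179, [470.8, 228.0], [0.528, 0.331, 0.052]), (180, [509.3, 246.0], [0.592, 0.399, 0.052]), (32, [449.3, 247.1], [0.566, 0.266, 0.052]), (123, [447.3, 253.3], [0.581, 0.256, 0.052]), (989, [493.3, 281.3], [0.669, 0.331, 0.052]), (128, [403.6, 281.5], [0.628, 0.139, 0.052])]
top green [(187, [193.5, 230.0], [0.55, 0.272, 0.052])]
top blue []
top dark [(526, [172.1, 194.3], [0.642, 0.326, 0.052]), (45, [246.8, 195.7], [0.633, 0.139, 0.052]), (1703, [164.5, 270.1], [0.452, 0.344, 0.052]), (760, [111.2, 285.9], [0.417, 0.474, 0.052]), (23, [139.7, 269.5], [0.456, 0.405, 0.052]), (82, [111.6, 332.0], [0.305, 0.47, 0.052])]
```

View pics/s2.png

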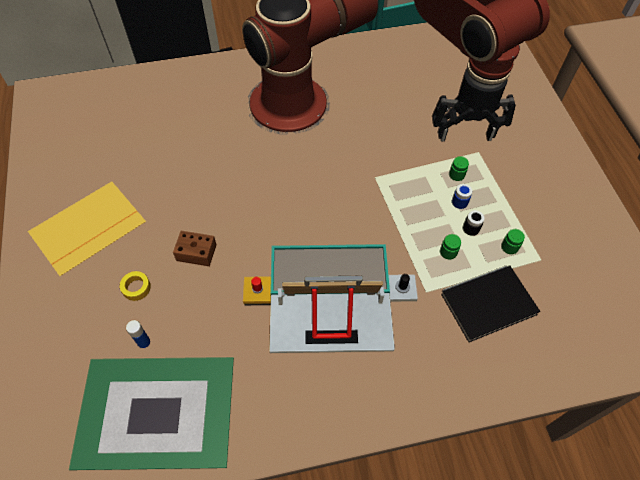

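The chart stands, and both pots are unmoved: blue (464,189) → (0.421,0.353), black (476,216) → (0.501,0.354). Pick blue first.

```bash
python3 -m pendant '[[[0,0,0,-0.075,0.142,0,1],[0,0,0,-0.075,0.142,0,1],[0,0,0,0,0,-0.24,1],[0,0,0,0,0,-0.24,1],[0,0,0,0,0,-0.24,1],[0,0,0,0,0,-0.24,1],[0,0,0,0,0,-0.1,1],[0,0,0,0,0,0,0.6],[0,0,0,0,0,0,0.3],[0,0,0,0,0,0,0.3],[0,0,0,0,0,0,0.3],[0,0,0,0,0,0,0.3]]]'; python3 -c "from h import *;st()"
```

```text
time: 24.9
tool_pos: [0.4232, 0.3544, 0.0183]
tool_rot: [0.0, 0.772, 0.635, 0.002]
contact_force: [0.2, 0.6, 6.5]
gripper_width: 0.468
t24.90 p [0.4232 0.3544 0.0183] yawx 78.9 z [ 0.004  0.003 -1.   ] F [0.2 0.6 6.5] w0.468 j [ 0.56  0.11  1.94 -0.    1.09 -0.81]
```

```bash
python3 -m pendant '[[[0,0,0,0,0,0.25,0.3],[0,0,0,0,0,0.25,0.3],[0,0,0,0.0975,-0.2035,0,0.3],[0,0,0,0.0975,-0.2035,0,0.3],[0,0,0,0.0975,-0.2035,0,0.3],[0,0,0,0.0975,-0.2035,0,0.3],[0,0,0,0.0975,-0.2035,0,0.3],[0,0,0,0.0975,-0.2035,0,0.3],[0,0,0,0,0,0,0.3],[0,0,0,0,0,-0.15,0.3],[0,0,0,0,0,-0.12,0.3],[0,0,0,0,0,-0.05,0.3],[0,0,0,0,0,0,0.3]]]'; python3 -c "from h import *;st()"
```

```text
time: 26.52
tool_pos: [0.5667, 0.0486, 0.06]
tool_rot: [-0.001, 0.772, 0.636, -0.001]
contact_force: [-1.0, 0.3, -0.4]
gripper_width: 0.472
t26.52 p [0.5667 0.0486 0.06  ] yawx 78.9 z [-0.002  0.    -1.   ] F [-1.   0.3 -0.4] w0.472 j [-0.05  0.09  1.88  0.    1.18 -1.42]
```

```bash
python3 -m pendant '[[[0,0,0,0,0,-0.015,0.3],[0,0,0,0,0,-0.01,0.3],[0,0,0,0,0,-0.01,0.3],[0,0,0,0,0,0,0.3]]]'; python3 -c "from h import *;st()"
```

```text
time: 27.02
tool_pos: [0.5674, 0.0479, 0.0518]
tool_rot: [-0.0, 0.772, 0.635, -0.0]
contact_force: [-0.6, -0.4, -0.3]
gripper_width: 0.467
t27.02 p [0.5674 0.0479 0.0518] yawx 78.9 z [-0. -0. -1.] F [-0.6 -0.4 -0.3] w0.467 j [-0.05  0.1   1.88 -0.    1.16 -1.42]
```

```bash
python3 -m pendant '[[[0,0,0,0,0,-0.006,0.3],[0,0,0,0,0,-0.006,0.3],[0,0,0,0,0,0,0.3]]]'; python3 -c "from h import *;st()"
```

```text
time: 27.4
tool_pos: [0.569, 0.0482, 0.0513]
tool_rot: [0.001, 0.772, 0.635, 0.001]
contact_force: [-2.3, 1.1, 8.4]
gripper_width: 0.469
t27.40 p [0.569  0.0482 0.0513] yawx 78.9 z [ 0.003  0.001 -1.   ] F [-2.3  1.1  8.4] w0.469 j [-0.05  0.1   1.88  0.    1.16 -1.42]
```

```bash
python3 -m pendant '[[[0,0,0,0,0,0.006,0.3],[0,0,0,0,0,0,0.7],[0,0,0,0,0,0,1],[0,0,0,0,0,0,1],[0,0,0,0,0,0.2,1],[0,0,0,0,0,0.25,1],[0,0,0,-0.0447,0.2037,0,1],[0,0,0,-0.0447,0.2037,0,1],[0,0,0,-0.0447,0.2037,0,1],[0,0,0,-0.0447,0.2037,0,1],[0,0,0,-0.0447,0.2037,0,1],[0,0,0,-0.0447,0.2037,0,1],[0,0,0,0,0,0,1],[0,0,0,0,0,0,1]]]'
python3 - <<'E'
from h import *
st();f=grab('scene');t=grab('top')
for n,F,(x,y,w,h),i in(("scene",f,(455,200,40,40),0),("blue scene",f,(290,235,100,60),1),("blue top",t,(240,200,110,60),1)):
    g=F["frame"][y:y+h,x:x+w];H=cv2.cvtColor(g,cv2.COLOR_BGR2HSV);m=(H[...,0]>105)&(H[...,0]<130)&(H[...,1]>110) if i else H[...,2]<70
    k,l,s,c=cv2.connectedComponentsWithStats(m.astype(np.uint8))
    print(n,[(int(s[j,4]),(c[j]+[x,y]).round(1).tolist(),onz(F,c[j]+[x,y],.085 if i else .052).round(3).tolist()) for j in range(1,k) if s[j,4]>8])
E
```

```text
time: 29.15
tool_pos: [0.5003, 0.3531, 0.1625]
tool_rot: [0.0, 0.772, 0.636, -0.0]
contact_force: [0.6, -0.4, -0.1]
gripper_width: 1.0
t29.15 p [0.5003 0.3531 0.1625] yawx 78.9 z [-0.    -0.001 -1.   ] F [ 0.6 -0.4 -0.1] w1.000 j [ 0.49  0.07  1.71 -0.    1.36 -0.88]
scene [(60, [475.9, 216.4], [0.5, 0.354, 0.052]), (179, [470.8, 228.0], [0.528, 0.331, 0.052])]
blue scene [(73, [357.4, 257.2], [0.566, 0.049, 0.085]), (155, [355.8, 269.8], [0.595, 0.038, 0.085])]
blue top [(53, [282.7, 218.4], [0.568, 0.048, 0.085])]
```

Blue is in the tray at (0.567,0.0485), and black is still at (0.500,0.354). Pick black.

```bash
python3 -m pendant '[[[0,0,0,0,0.002,-0.22,1],[0,0,0,0,0,-0.22,1],[0,0,0,0,0,-0.148,1],[0,0,0,0,0,0,0.6],[0,0,0,0,0,0,0.3],[0,0,0,0,0,0,0.3],[0,0,0,0,0,0,0.3],[0,0,0,0,0,0,0.3]]]'; python3 -c "from h import *;st()"
```

```text
time: 30.25
tool_pos: [0.5027, 0.355, 0.0191]
tool_rot: [0.001, 0.772, 0.635, 0.003]
contact_force: [0.9, -1.2, 7.1]
gripper_width: 0.47
t30.25 p [0.5027 0.355  0.0191] yawx 78.9 z [ 0.005  0.002 -1.   ] F [ 0.9 -1.2  7.1] w0.470 j [ 0.49  0.24  1.78 -0.    1.11 -0.88]
```

```bash
python3 -m pendant '[[[0,0,0,0,0,0.25,0.3],[0,0,0,0,0,0.25,0.3],[0,0,0,0.0224,-0.212,0.1,0.3],[0,0,0,0.0224,-0.212,0,0.3],[0,0,0,0.0224,-0.212,0,0.3],[0,0,0,0.0224,-0.212,0,0.3],[0,0,0,0.0224,-0.212,0,0.3],[0,0,0,0.0224,-0.212,0,0.3],[0,0,0,0.0224,-0.212,0,0.3],[0,0,0,0.0224,-0.212,0,0.3],[0,0,0,0,0,0,0.3],[0,0,0,0,0,-0.2,0.3],[0,0,0,0,0,-0.16,0.3],[0,0,0,0,0,-0.05,0.3],[0,0,0,0,0,-0.015,0.3],[0,0,0,0,0,0,0.3]]]'; python3 -c "from h import *;st()"
```

```text
time: 32.25
tool_pos: [0.5465, -0.07, 0.0614]
tool_rot: [0.001, 0.772, 0.636, 0.001]
contact_force: [-0.2, -0.3, -1.5]
gripper_width: 0.468
t32.25 p [ 0.5465 -0.07    0.0614] yawx 78.9 z [ 0.003 -0.001 -1.   ] F [-0.2 -0.3 -1.5] w0.468 j [-0.26  0.04  1.92  0.    1.17 -1.64]
```

```bash
python3 -m pendant '[[[0,0,0,0,0,-0.016,0.3],[0,0,0,0,0,-0.012,0.3],[0,0,0,0,0,-0.01,0.3],[0,0,0,0,0,0,0.3]]]'; python3 -c "from h import *;st()"; python3 -m pendant '[[[0,0,0,0,0,-0.008,0.3],[0,0,0,0,0,0,0.3]]]'; python3 -c "from h import *;st()"
```

```text
time: 32.75
tool_pos: [0.5463, -0.0706, 0.0521]
tool_rot: [0.001, 0.772, 0.635, 0.0]
contact_force: [-2.8, -0.5, 6.9]
gripper_width: 0.467
t32.75 p [ 0.5463 -0.0706  0.0521] yawx 78.9 z [ 0.002 -0.001 -1.   ] F [-2.8 -0.5  6.9] w0.467 j [-0.26  0.06  1.92 -0.    1.16 -1.64]
time: 33.0
tool_pos: [0.5472, -0.0712, 0.052]
tool_rot: [0.002, 0.772, 0.636, 0.0]
contact_force: [-5.3, -1.3, 14.5]
gripper_width: 0.468
t33.00 p [ 0.5472 -0.0712  0.052 ] yawx 78.9 z [ 0.003 -0.002 -1.   ] F [-5.3 -1.3 14.5] w0.468 j [-0.26  0.06  1.92 -0.    1.15 -1.64]
```

Placed in contact. Release, rise and retreat to the left for a clear final view.

```bash
python3 -m pendant '[[[0,0,0,0,0,0.012,0.3],[0,0,0,0,0,0,0.7],[0,0,0,0,0,0,1],[0,0,0,0,0,0,1],[0,0,0,0,0,0.2,1],[0,0,0,0,0,0.25,1],[0,0,0,0,0,0.25,1],[0,0,0,-0.1,0.2,0,1],[0,0,0,-0.1,0.2,0,1],[0,0,0,-0.1,0.2,0,1],[0,0,0,-0.1,0.2,0,1],[0,0,0,0,0.22,0,1],[0,0,0,0,0.22,0,1],[0,0,0,0,0.22,0,1],[0,0,0,0,0,0,1],[0,0,0,0,0,0,1]]]'
python3 - <<'E'
from h import *
st();f=grab('scene');t=grab('top')
cv2.imwrite('pics/f.png',np.hstack([cv2.resize(f['frame'][220:370,220:420],(400,300),interpolation=3),cv2.resize(t['frame'][130:280,230:430],(400,300),interpolation=3)]))
ax=np.array([.6005,-.0195]);u=np.array([np.cos(.19),-np.sin(.19)])
print("chart 1.85 rail px",[proj(F,(*(ax+u*(.03-.15*np.cos(1.85))),.067+.15*np.sin(1.85))) for F in(f,t)],"foot px",[proj(F,(*(ax+u*(.03-.0048*-np.cos(1.85)+.09*np.sin(1.85))),.038)) for F in(f,t)])
for n,F,b in(("s",f,(240,235,160,70)),("t",t,(250,195,130,70))):
    x,y,w,h=b;H=cv2.cvtColor(F["frame"][y:y+h,x:x+w],cv2.COLOR_BGR2HSV)
    for nm,m in(("blue",(H[...,0]>105)&(H[...,0]<130)&(H[...,1]>110)),("dark",H[...,2]<60)):
        k,l,s,c=cv2.connectedComponentsWithStats(m.astype(np.uint8))
        print(n,nm,[(int(s[j,4]),(c[j]+[x,y]).round(1).tolist(),onz(F,c[j]+[x,y],.085).round(3).tolist()) for j in range(1,k) if s[j,4]>15])
E
```

```text
time: 35.0
tool_pos: [0.445, 0.2947, 0.2256]
tool_rot: [0.0, 0.772, 0.636, -0.001]
contact_force: [0.6, -0.5, 0.6]
gripper_width: 0.999
t35.00 p [0.445  0.2947 0.2256] yawx 78.9 z [-0.001 -0.001 -1.   ] F [ 0.6 -0.5  0.6] w0.999 j [ 0.45 -0.16  1.83 -0.    1.48 -0.93]
chart 1.85 rail px [array([333.1499111 , 279.30505809]), array([314.44168882, 162.57033784])] foot px [array([331.39328794, 336.31658967]), array([317.70834108, 164.13371204])]
s blue [(77, [356.8, 256.9], [0.565, 0.048, 0.085]), (150, [355.3, 269.1], [0.594, 0.038, 0.085])]
s dark [(20, [315.5, 248.0], [0.525, -0.034, 0.085]), (21, [360.0, 247.0], [0.542, 0.061, 0.085]), (69, [301.6, 258.6], [0.544, -0.069, 0.085]), (168, [302.1, 271.1], [0.574, -0.075, 0.085]), (103, [354.4, 270.3], [0.596, 0.035, 0.085]), (22, [306.9, 283.6], [0.606, -0.071, 0.085]), (147, [366.2, 288.2], [0.642, 0.049, 0.085]), (65, [340.1, 289.0], [0.633, -0.005, 0.085]), (28, [307.6, 291.0], [0.623, -0.073, 0.085]), (29, [320.5, 290.1], [0.627, -0.046, 0.085]), (21, [260.0, 304.0], [0.632, -0.175, 0.085])]
t blue [(57, [283.1, 218.8], [0.567, 0.047, 0.085])]
t dark []
```

View pics/f.png

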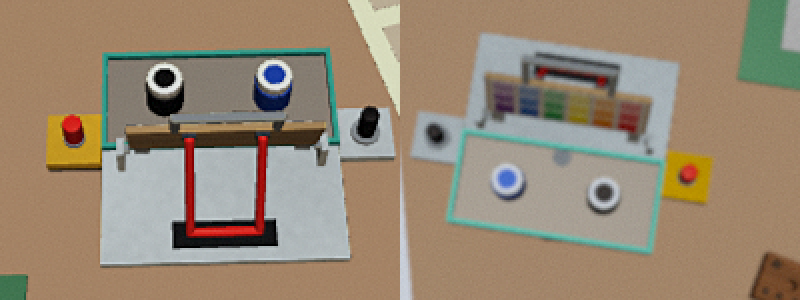

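Everything is in place: both pots upright in the tray, the pin seated, and the foot at (332,336) against the predicted (331,336). Hand in.

```bash
python3 -c "
from h import *
f=grab('scene');H=cv2.cvtColor(f['frame'][235:285,280:380],cv2.COLOR_BGR2HSV);g=cv2.imread('pics/f.png')
a=f['frame'].astype(int);b=cv2.imread('pics/scene0.png').astype(int)
for n,(x,y,w,h) in dict(tape=(115,268,38,36),glue=(120,315,35,38),book=(440,265,102,77)).items():print(n,np.abs(a-b)[y:y+h,x:x+w].mean().round(2))
print(manip.job_done())"
```

```text
tape 4.08
glue 4.05
book 3.6
the job is handed in; nothing more can be done
None
```

The stand is ready and the job is handed in, at about 35 s of the 210 s allowed.

- **Deck and pin:** I turned the deck by its knob to the lock position and pushed the pin home. It met about 29 N at full depth, and its collar rests on the yellow lug.
- **Leg and chart:** I unfolded the leg to its stop and raised the chart by its rail until the foot touched the deck.
- **Pots:** Only the blue and black pots were present, and both now stand in the tray. I left the green look-alikes alone.

**Last checks:**
- The leg's foot appears at pixel (332,336), against (331,336) expected.
- The rail's travel puts the chart at about 1.85 rad.
- Blue is at (0.566, 0.048) m and black at (0.544, -0.069) m, upright and well inside the lip.
- The tape, glue stick and sketchbook show no change in the pictures beyond what looks like image noise.
- The gripper is clear of everything.

**Disagreements:**
- The two cameras differed by about 0.01 rad on the deck angle, which is within the 0.03 rad tolerance; the pin went in with almost no side force.
- While raising the chart, the rail ran a few millimetres outside the path I had planned. The force stayed near 12 N and I corrected it on the way.

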